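Find the spindle case that rattles and hold it out

TASK

One of the three sealed spindle cases in the black tray has its spindle loose inside: lift the cases one at a time out of their pockets and shake them by rocking them end to end, some 25 degrees each way, to feel which one rattles; set a quiet one back in its pocket, and rock the rattling one back and forth once more to be sure. Then hold that one out to me, forward beyond the far side of the tray and in line with the middle pocket, level, its underside about 150 mm above the desk, and finish while still holding it there. The shells are thin: grip no harder than 25 N and set them down gently, never tip one past 60 degrees, and leave the other things on the desk where they are.

Things in the scene. Friction and masses are not known exactly. Their poses are not given: they have to be found in the camera images.
- case_1: one of three sealed grey plastic cases, alike outside: 100 (x) x 50 (y) x 58 mm (z, up through the lid), black latch and paper seal on the -x end, hinge knuckles on the +x end; origin at the centre of the underside. 42 mm of it stands above the tray: grip it there across its 50 mm width, fingers pointing down. 0.38 to 0.48 kg, each differently: weight tells nothing
- case_2: same as case_1 outside. In every case a 250 g steel spindle lies lengthwise, its axis 19 mm above the underside. In two of the three it is held tight in the middle; in the remaining one (any of the three) it is loose and slides along x, up to 22 mm either way of the middle, knocking at the ends
- case_3: same as case_1 outside. A loose spindle slides once its case is tipped end-down 7 to 10 degrees (or jerked lengthwise at 1.7 m/s2) and stays put while level. So held level after tipping to one end and to the other, the loose case's moment on the gripper differs by about 0.11 N m; a tight one's does not change
- tray: flat black plastic kit tray, fixed, 130 (x, to its far side) x 290 (y, to its left) x 22 mm high; origin at the centre of its underside. Three pockets side by side along y, 95 mm apart, each 105 x 55 mm (2.5 mm of play all round) and 16 mm deep with chamfered mouths; a case stands in one with its x along the tray's x, its underside 6 mm above the desk
- pocket_left (a point): centre of the left pocket's floor, 6 mm above the desk, at y = +95 mm of the tray
- pocket_middle (a point): centre of the middle pocket's floor, 6 mm above the desk, at the tray's middle
- pocket_right (a point): centre of the right pocket's floor, 6 mm above the desk, at y = -95 mm of the tray
- drill_box_1: open blue box of drill bits, bystander, 79 x 105 x 54 mm, origin at the centre of its underside
- drill_box_2: open blue box of drill bits, bystander, 79 x 105 x 53 mm, origin at the centre of its underside
- tape_roll_1: roll of masking tape lying flat, bystander, 100 mm across, 26 mm high, origin at the centre of its underside
- tape_roll_2: smaller roll of masking tape lying flat, bystander, 83 mm across, 26 mm high, origin at the centre of its underside
- pen_1: grey pen lying on the desk to the right of the tray, bystander, 133 x 9 x 10 mm, origin under its middle, x along it
- side_tweezers: steel tweezers lying on the desk between the tray and the keyboard, bystander, 122 x 15 x 10 mm, origin under their middle, x along them
Mind the look-alikes: they are no part of the job. Leave any blue look-alike of the case_2 alone.

How it is judged:
By the outcome, as a careful person would: the job done as asked, in the order asked, and still so for the second after the job is handed in, while the arm keeps its last pose, push and grip.
It also fails if it takes over 72 s, if anything falls off the work surface, if the arm or the gripper's body presses on something with over 40 N, if the wrist force passes 120 N, or if a joint passes its speed limit or range.

ROBOT

A 6-joint arm with a two-finger parallel gripper is mounted at the origin on a cart in front of the work surface, level with it; the furniture and walls round the work are solid. World frame = base frame: x ahead of the robot, y to its left, z up, the work surface at z = 0. Lengths are in mm, angles in rad, forces in N, time in s.
With the tool pointing down it reaches from about 350 to 775 mm from the base axis. Payload 7.3 kg.
Tool frame: the origin (TCP) lies on the centre line of the jaws, within the pads' length; the fingertips stand 17 mm ahead of it and the grasp point (between the pads) lies 2 mm behind it; z points along the fingers, y is the line along which they close (so a half turn about z gives the same grasp; the last joint's range is limited). The gripper opens to 92 mm and grips with 3 to 60 N. Pads are 19 mm wide; open, the fingers measure 130 mm over their backs; the gripper's body (75 mm by 190 mm) begins 47 mm behind the grasp point.
Start: joints at [1.063, 0.342, 1.524, -0, 1.275, -0.146], TCP at [185.814, 491.036, 243.741] pointing down, gripper open.
Joint ranges: [-2.53, 2.53], [-0.77, 2.02], [0.04, 2.7], [-1, 4.14], [0.28, 2.66], [-3.11, 3.11]. Speed limits (rad/s): [2.57, 2.57, 3.14, 3.14, 3.14, 3.14].

INTERFACE

Orientations are given as [roll, pitch, yaw] about the fixed x, y, z axes, in that order (R = Rz(yaw) Ry(pitch) Rx(roll)).
In Python, from plant import bot gives the robot as it stands. The module is installed in compiled form; this text tells all that it offers.
- The arm moves only by the shell command python3 -m pendant 'ROWS'. ROWS is JSON, a list of rows, each a list of 3 entries, a list of its own where there are three numbers: the shift along the world's x, y, z as a fraction of full scale, then the turn, a rotation vector about the world's x, y, z as a fraction of full scale, then the opening, from -1 (shut) to 1 (fully open), so that 0 is half open. In form: [[[tx, ty, tz], [rx, ry, rz], claw], ...]. A call has exactly 10 rows; each row shifts and turns the commanded pose from where the row before left it; what a row does not reach is not made up. Full scale, the value 1, is 30 mm for a shift and 0.12 rad for a turn. A row lasts 1/12 s, in which the tool goes at most 41.7 mm and 7.16 degrees, less where a joint would pass 70% of its speed; a pose out of reach is approached as far as the arm can. A call with a number of a shift or a turn outside -1 to 1 is refused whole. A call with a gripper value outside its range is refused whole. The fingers move at their own pace and stop on an object; the grip force is fixed at half the most. Time passes only in rows, so rows that do not move let the fingers close, or fill a call up. It gives the time, the measured TCP pose, the force, the opening and the grip force at its end, in the units of the state.
- bot.get_obs(): the state, without advancing time (a new reading comes with each control period).
- bot.capture(name): name is "scene" or "top"; returns the picture (480x640x3 uint8, blue, green, red); there is no depth.
- bot.camera_params(name): a dict with "fovy" (degrees; the focal length in pixels is half the picture's height over the tangent of half this angle, whatever the lens; pixels are square), "cx", "cy" (the principal point, pixels), "camera_from_world" (4x4, takes a point from world to camera coordinates). Camera axes: x right, y down, z forward; pixel columns grow to the right and rows downward; lengths in mm; the calibration is good to about 2 mm. A picture is of the moment at which its call begins. camera_params takes no time and is no camera call.
- bot.close_job(): hands the job in; it is judged then, once.
The state is a dict: "time": time; "joint_positions": joint angles; "dq": joint speeds; "tau": joint torques, N m; "tool_pos": TCP position; "tcp_rot": TCP orientation; "contact_force": force on the tool from outside, world axes, zero at the start; "moment": the same for the moment, N m; "grip_width": finger opening in mm; "finger_force": force on a finger pad.
Only numpy, scipy, OpenCV 4.12 (cv2) and the standard library are available. Lean on these libraries where they do the work, as an engineer would, in place of code of your own. Each camera call takes 0.05 s, during which the arm holds its last target. There are 200 camera calls.

## Working session

There is one attempt and no reset: what is moved stays moved. The work goes in short steps, Python scripts to look and compute and a shell command to move; the robot and the scene stay as the last step left them, time stands still between calls to the robot, and variables do not carry over. Pictures are saved under pics/ and viewed, at most 10 in all, crops included, and the job is handed in when it is done.

```bash
mkdir -p pics
python3 - <<'E'
from plant import bot
import cv2
for n in("scene","top"):
    cv2.imwrite(f"pics/{n}0.png",bot.capture(n)); p=bot.camera_params(n); print(n,p)
print(bot.get_obs())
E
```

```text
scene {'fovy': 55.6587371251236, 'cx': 323.46061503128084, 'cy': 238.53748509559077, 'camera_from_world': array([[ 7.75558882e-01, -6.31049014e-01, -1.68985787e-02,
        -3.57561345e+02],
       [-4.18169373e-01, -4.93508156e-01, -7.62616598e-01,
         3.62239040e+02],
       [ 4.72908866e-01,  5.98520544e-01, -6.46630004e-01,
         8.72334395e+02],
       [ 0.00000000e+00,  0.00000000e+00,  0.00000000e+00,
         1.00000000e+00]])}
top {'fovy': 48.33659643888818, 'cx': 313.1229098269471, 'cy': 237.1629388105208, 'camera_from_world': array([[-2.78720570e-02, -9.99607143e-01, -2.95090432e-03,
         1.92226739e+02],
       [-9.98394251e-01,  2.79836352e-02, -4.92527785e-02,
         5.48799671e+02],
       [ 4.93160062e-02,  1.57338966e-03, -9.98781986e-01,
         1.43316208e+03],
       [ 0.00000000e+00,  0.00000000e+00,  0.00000000e+00,
         1.00000000e+00]])}
{'time': 0.1, 'joint_positions': array([ 1.06298845e+00,  3.42656592e-01,  1.52486988e+00, -4.39269233e-06,
        1.27542300e+00, -1.45980954e-01]), 'dq': array([-0.00064493, -0.00062935, -0.00165134,  0.00041942,  0.00071306,
       -0.00036155]), 'tau': array([ 2.40978974e-03, -4.32004380e+01, -2.44697589e+01,  7.18714390e-02,
        5.26046182e-02, -9.22631989e-05]), 'tool_pos': array([185.65316694, 490.73205963, 243.13062584]), 'tcp_rot': array([-3.14024965e+00, -1.93211253e-04,  2.77976688e+00]), 'contact_force': array([ 0.70246044, -0.22952172, -0.44460952]), 'moment': array([ 0.00634427,  0.01299708, -0.03552357]), 'finger_force': 0.0, 'grip_width': 92.06922328914986}
```

View pics/top0.png

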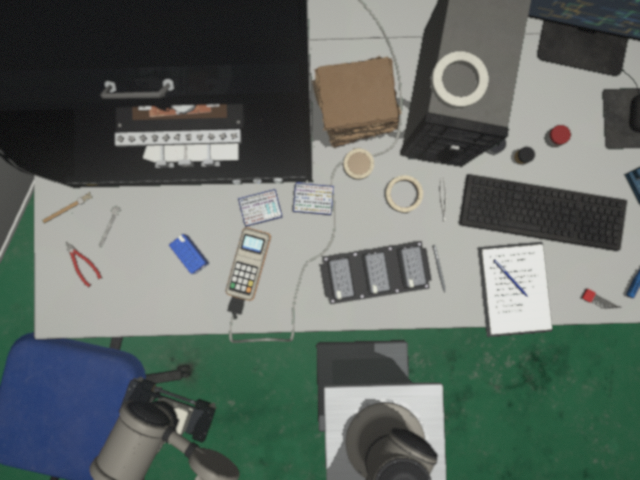

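View pics/scene0.png

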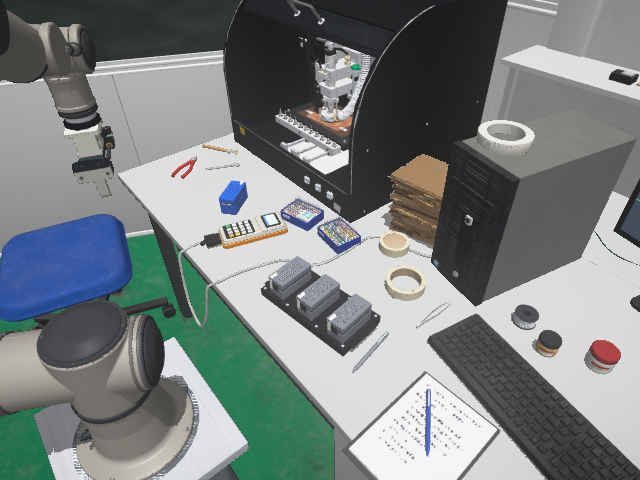

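The top view shows the black tray at about (375,271) with three grey cases at (341,278), (377,271) and (414,267). The blue box at (188,253) is the look-alike and fails on colour, so the three grey ones in the tray are the ones meant. I'll confirm that in one enlarged crop.

```bash
cat > h.py <<'E'
import numpy as np
from plant import bot
def w(n,u,v,z):
    p=bot.camera_params(n);f=240/np.tan(np.radians(p["fovy"]/2));T=np.array(p["camera_from_world"])
    d=T[:3,:3].T@np.array([(u-p["cx"])/f,(v-p["cy"])/f,1]);o=-T[:3,:3].T@T[:3,3]
    return o+d*(z-o[2])/d[2]
E
python3 - <<'E'
import cv2
i=cv2.imread("pics/top0.png")[230:310,312:440]
cv2.imwrite("pics/c1.png",cv2.resize(i,None,fx=6,fy=6,interpolation=cv2.INTER_CUBIC))
E
```

```text
(no output)
```

View pics/c1.png

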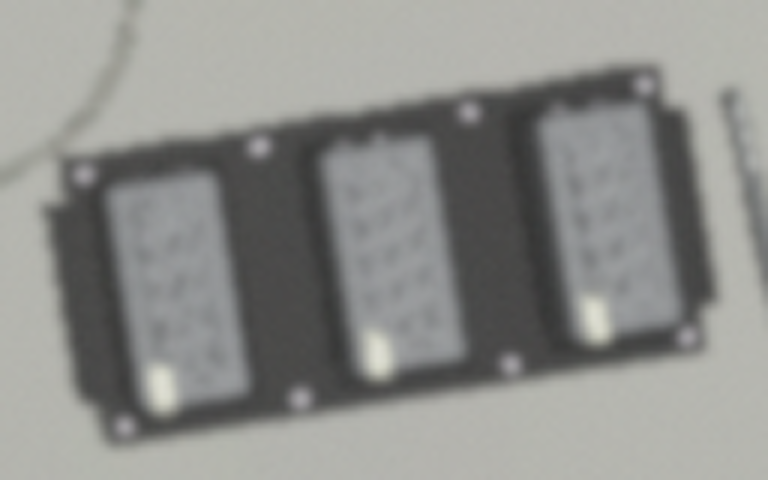

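The crop confirms three identical grey cases, with paper seals at the near (−x) end. The tray screws are at crop pixels (84,174), (645,84), (688,337) and (125,426).

Run:
```python
from h import *
g=lambda pts,z:np.array([w("top",312+(u+.5)/6-.5,230+(v+.5)/6-.5,z) for u,v in pts])
s=g([(84,174),(645,84),(688,337),(125,426)],22);print("tray",s.mean(0),s.round(1).tolist())
d=s[0]+s[3]-s[1]-s[2];print("yaw deg",np.degrees(np.arctan2(-d[0],d[1])))
d=s[0]+s[1]-s[2]-s[3];print("yaw2",np.degrees(np.arctan2(d[1],d[0])))
for q in([(107,185),(217,172),(250,393),(140,408)],[(320,152),(432,137),(467,357),(358,376)],[(537,118),(650,104),(683,325),(577,345)]):
    c=g(q,64);d=c[0]+c[1]-c[2]-c[3];print(c.mean(0).round(1),np.degrees(np.arctan2(d[1],d[0])),np.linalg.norm(d)/2,np.linalg.norm(c[0]+c[3]-c[1]-c[2])/2)
```

```text
tray [455.16191793  11.33987912  22.        ] [[495.1, 145.0, 22.0], [528.3, -107.3, 22.0], [414.9, -122.2, 22.0], [382.4, 130.0, 22.0]]
yaw deg 7.431340727765911
yaw2 7.539441389923099
[443.6 106.3  64. ] 6.732352694434508 97.0322090059602 48.08451955533422
[455.7  12.4  64. ] 7.425432542428308 97.29377045178221 48.51438327952684
[467.2 -82.4  64. ] 7.150434710811422 98.17516827678077 48.1168428940909
```

Everything agrees: the tray is at (455,11) with yaw 0.130, and the pockets are at L (443,105.6), M (455.2,11.4) and R (467.5,−82.8). I'm moving above the left pocket.

```bash
python3 -m pendant '[[[0.43,-0.643,-0.13],[0,0,0.205],0.4],[[0.43,-0.643,-0.13],[0,0,0.205],0.4],[[0.43,-0.643,-0.13],[0,0,0.205],0.4],[[0.43,-0.643,-0.13],[0,0,0.205],0.4],[[0.43,-0.643,-0.13],[0,0,0.205],0.4],[[0.43,-0.643,-0.13],[0,0,0.205],0.4],[[0.43,-0.643,-0.13],[0,0,0.205],0.4],[[0.43,-0.643,-0.13],[0,0,0.205],0.4],[[0.43,-0.643,-0.13],[0,0,0.205],0.4],[[0.43,-0.643,-0.13],[0,0,0.205],0.4]]'; python3 -m pendant '[[[0.43,-0.643,-0.13],[0,0,0.205],0.4],[[0.43,-0.643,-0.13],[0,0,0.205],0.4],[[0.43,-0.643,-0.13],[0,0,0.205],0.4],[[0.43,-0.643,-0.13],[0,0,0.205],0.4],[[0.43,-0.643,-0.13],[0,0,0.205],0.4],[[0.43,-0.643,-0.13],[0,0,0.205],0.4],[[0.43,-0.643,-0.13],[0,0,0.205],0.4],[[0.43,-0.643,-0.13],[0,0,0.205],0.4],[[0.43,-0.643,-0.13],[0,0,0.205],0.4],[[0.43,-0.643,-0.13],[0,0,0.205],0.4]]'
```

```text
time: 0.93
tool_pos: [315.1, 297.0, 204.4]
tcp_rot: [-3.141, -0.0, 3.027]
contact_force: [0.6, -0.5, -0.5]
grip_width: 64.4
finger_force: 0.0
time: 1.77
tool_pos: [444.1, 104.2, 165.3]
tcp_rot: [3.141, -0.001, -3.01]
contact_force: [-0.1, 0.5, 0.4]
grip_width: 64.2
finger_force: 0.0
```

```bash
python3 -m pendant '[[[-0.02,0.04,-0.3],[0,0,0],0.4],[[-0.02,0.01,-0.3],[0,0,0],0.4],[[0,0,-0.3],[0,0,0],0.4],[[0,0,-0.3],[0,0,0],0.4],[[0,0,-0.3],[0,0,0],0.4],[[0,0,-0.3],[0,0,0],0.4],[[0,0,-0.3],[0,0,0],0.4],[[0,0,-0.3],[0,0,0],0.4],[[0,0,-0.27],[0,0,0],0.4],[[0,0,0],[0,0,0],0.4]]'
python3 - <<'E'
from h import *
import cv2
a=bot.capture("scene")[200:380,210:410]
cv2.imwrite("pics/c2.png",cv2.resize(a,None,fx=3.3,fy=3.3,interpolation=cv2.INTER_CUBIC))
E
```

```text
time: 2.6
tool_pos: [441.7, 106.7, 84.0]
tcp_rot: [3.141, -0.003, -3.011]
contact_force: [-0.7, 0.1, 0.0]
grip_width: 64.2
finger_force: 0.0
```

View pics/c2.png

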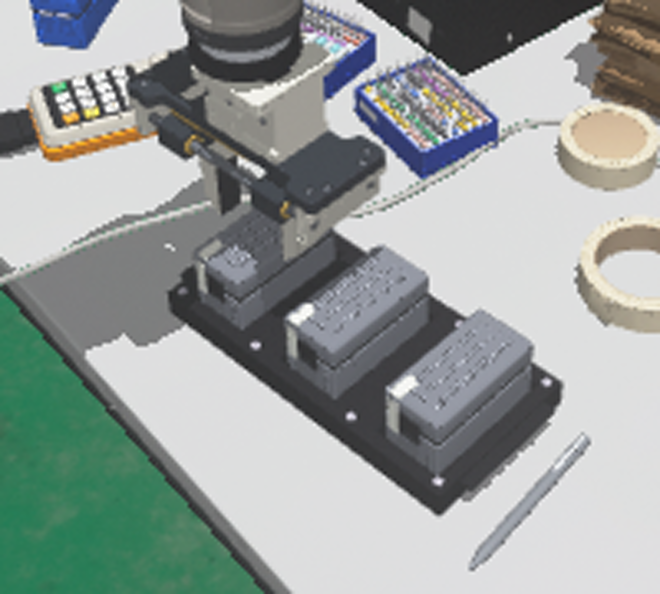

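The fingers straddle the left case at crop (260,250), one on each side. I'm descending and closing part way, because the default force of 30 N would exceed the limit.

```bash
python3 -m pendant '[[[0.04,-0.04,-0.2],[0,0,0],0.4],[[0,0,-0.2],[0,0,0],0.4],[[0,0,-0.2],[0,0,0],0.4],[[0,0,-0.2],[0,0,0],0.4],[[0,0,-0.2],[0,0,0],0.4],[[0,0,-0.2],[0,0,0],0.4],[[0,0,-0.13],[0,0,0],0.4],[[0,0,0],[0,0,0],0.25],[[0,0,0],[0,0,0],0.14],[[0,0,0],[0,0,0],0.1]]'; python3 -m pendant '[[[0,0,0],[0,0,0],0.1],[[0,0,0],[0,0,0],0.1],[[0,0,0],[0,0,0],0.09],[[0,0,0],[0,0,0],0.09],[[0,0,0],[0,0,0],0.09],[[0,0,0],[0,0,0],0.085],[[0,0,0],[0,0,0],0.085],[[0,0,0],[0,0,0],0.085],[[0,0,0],[0,0,0],0.085],[[0,0,0],[0,0,0],0.085]]'
```

```text
time: 3.48
tool_pos: [444.0, 105.6, 45.9]
tcp_rot: [3.141, 0.0, -3.011]
contact_force: [-0.3, 1.8, -1.4]
grip_width: 52.0
finger_force: 0.8
time: 4.32
tool_pos: [443.8, 105.6, 45.8]
tcp_rot: [3.141, 0.0, -3.011]
contact_force: [-0.9, 3.1, 1.8]
grip_width: 49.9
finger_force: 12.3
```

```bash
python3 -m pendant '[[[0,0,0],[0,0,0],0.083],[[0,0,0],[0,0,0],0.083],[[0,0,0],[0,0,0],0.083],[[0,0,0],[0,0,0],0.081],[[0,0,0],[0,0,0],0.081],[[0,0,0],[0,0,0],0.081],[[0,0,0],[0,0,0],0.081],[[0,0,0],[0,0,0],0.081],[[0,0,0],[0,0,0],0.081],[[0,0,0],[0,0,0],0.081]]'
```

```text
time: 5.15
tool_pos: [443.9, 105.7, 45.9]
tcp_rot: [3.141, 0.0, -3.011]
contact_force: [-1.2, 5.5, 4.8]
grip_width: 50.3
finger_force: 23.9
```

```bash
python3 -m pendant '[[[0,0,0],[0,0,0],0.083],[[0,0,0],[0,0,0],0.083],[[0,0,0.05],[0,0,0],0.083],[[0,0,0.1],[0,0,0],0.083],[[0,0,0.2],[0,0,0],0.083],[[0,0,0.2],[0,0,0],0.083],[[0,0,0.2],[0,0,0],0.083],[[0,0,0.2],[0,0,0],0.083],[[0,0,0.1],[0,0,0],0.083],[[0,0,0],[0,0,0],0.083]]'
```

```text
time: 5.98
tool_pos: [444.3, 105.5, 78.2]
tcp_rot: [-3.142, 0.002, -3.011]
contact_force: [0.2, -0.0, -4.2]
grip_width: 49.7
finger_force: 17.9
```

```bash
R='from plant import bot
o=bot.get_obs();print(o["moment"],o["contact_force"],o["tcp_rot"],o["finger_force"],o["joint_positions"].round(2))'
python3 -m pendant '[[[0,0,0.3],[0,0,0],0.083],[[0,0,0.3],[0,0,0],0.083],[[0,0,0.3],[0,0,0],0.083],[[0,0,0.3],[0,0,0],0.083],[[0,0,0.3],[0,0,0],0.083],[[0,0,0.3],[0,0,0],0.083],[[0,0,0.3],[0,0,0],0.083],[[0,0,0.1],[0,0,0],0.083],[[0,0,0],[0,0,0],0.083],[[0,0,0],[0,0,0],0.083]]'; python3 -c "$R"
python3 -m pendant '[[[0,0,0],[-0.12,0.92,0],0.083],[[0,0,0],[-0.12,0.92,0],0.083],[[0,0,0],[-0.12,0.92,0],0.083],[[0,0,0],[-0.12,0.92,0],0.083],[[0,0,0],[0,0,0],0.083],[[0,0,0],[0,0,0],0.083],[[0,0,0],[0,0,0],0.083],[[0,0,0],[0.06,-0.46,0],0.083],[[0,0,0],[0.12,-0.92,0],0.083],[[0,0,0],[0.12,-0.92,0],0.083]]'; python3 -c "$R"
```

```text
time: 6.82
tool_pos: [443.7, 105.5, 143.2]
tcp_rot: [3.141, 0.0, -3.011]
contact_force: [0.4, 0.3, -4.5]
grip_width: 50.1
finger_force: 17.9
[0.01801907 0.0262728  0.00610355] [ 0.40876189  0.26002263 -4.48367968] [ 3.14149868e+00  1.02062189e-05 -3.01137779e+00] 17.928646355867386 [ 0.07  0.33  1.85  0.    0.96 -1.64]
time: 7.65
tool_pos: [443.8, 105.6, 143.9]
tcp_rot: [3.142, -0.159, -3.011]
contact_force: [0.5, -0.5, -4.2]
grip_width: 50.2
finger_force: 17.9
[ 0.06897229 -0.11972888 -0.03824173] [ 0.54799814 -0.50380156 -4.18465148] [ 3.14158772 -0.15893986 -3.01136376] 17.927449196577072 [ 0.07  0.42  1.73 -0.01  1.16 -1.62]
```

```bash
R='from plant import bot
o=bot.get_obs();print(o["moment"],o["contact_force"],o["tcp_rot"],o["finger_force"],o["joint_positions"].round(2))'
python3 -m pendant '[[[0,0,0],[0.12,-0.92,0],0.083],[[0,0,0],[0.06,-0.46,0],0.083],[[0,0,0],[0,0,0],0.083],[[0,0,0],[0,0,0],0.083],[[0,0,0],[0,0,0],0.083],[[0,0,0],[0,0,0],0.083],[[0,0,0],[0,0,0],0.083],[[0,0,0],[0,0,0],0.083],[[0,0,0],[0,0,0],0.083],[[0,0,0],[0,0,0],0.083]]'; python3 -c "$R"
```

```text
time: 8.48
tool_pos: [443.9, 105.5, 143.0]
tcp_rot: [3.141, -0.001, -3.011]
contact_force: [-0.9, 0.1, -3.7]
grip_width: 49.8
finger_force: 17.9
[0.02289619 0.03163476 0.01240373] [-0.85143861  0.14203302 -3.68259699] [ 3.14145481e+00 -6.17749363e-04 -3.01142556e+00] 17.926290705800056 [ 0.07  0.34  1.85  0.    0.96 -1.64]
```

```bash
R='from plant import bot
o=bot.get_obs();print(o["moment"],o["contact_force"],o["tcp_rot"],o["finger_force"],o["joint_positions"].round(2))'
python3 -m pendant '[[[0,0,0],[0.12,-0.92,0],0.083],[[0,0,0],[0.12,-0.92,0],0.083],[[0,0,0],[0.12,-0.92,0],0.083],[[0,0,0],[0.12,-0.92,0],0.083],[[0,0,0],[0,0,0],0.083],[[0,0,0],[0,0,0],0.083],[[0,0,0],[0,0,0],0.083],[[0,0,0],[-0.06,0.46,0],0.083],[[0,0,0],[-0.12,0.92,0],0.083],[[0,0,0],[-0.12,0.92,0],0.083]]'; python3 -c "$R"
python3 -m pendant '[[[0,0,0],[-0.12,0.92,0],0.083],[[0,0,0],[-0.06,0.46,0],0.083],[[0,0,0],[0,0,0],0.083],[[0,0,0],[0,0,0],0.083],[[0,0,0],[0,0,0],0.083],[[0,0,0],[0,0,0],0.083],[[0,0,0],[0,0,0],0.083],[[0,0,0],[0,0,0],0.083],[[0,0,0],[0,0,0],0.083],[[0,0,0],[0,0,0],0.083]]'; python3 -c "$R"
```

```text
time: 9.32
tool_pos: [444.8, 105.1, 144.6]
tcp_rot: [-3.14, 0.162, -3.012]
contact_force: [0.5, 1.2, -4.3]
grip_width: 50.3
finger_force: 17.9
[0.06016897 0.08969699 0.04215207] [ 0.52262956  1.20538462 -4.27626179] [-3.13987208  0.1616812  -3.01206287] 17.933177053928375 [ 0.06  0.26  1.97  0.01  0.75 -1.65]
time: 10.15
tool_pos: [443.7, 105.5, 143.4]
tcp_rot: [3.142, 0.0, -3.011]
contact_force: [0.2, 0.0, -3.7]
grip_width: 50.0
finger_force: 17.9
[ 0.06494009 -0.07967823 -0.0039515 ] [ 0.24823535  0.03676689 -3.72327242] [ 3.14155734e+00  4.81980510e-04 -3.01143785e+00] 17.916786298155785 [ 0.07  0.33  1.85  0.    0.96 -1.64]
```

The moment about y changed from +0.03 to −0.08 N·m, a difference of 0.11, so the left case rattles. I'm rocking it back and forth once more to be sure.

```bash
R='from plant import bot
o=bot.get_obs();print(o["moment"],o["contact_force"],o["tcp_rot"],o["finger_force"],o["joint_positions"].round(2))'
python3 -m pendant '[[[0,0,0],[-0.12,0.92,0],0.083],[[0,0,0],[-0.12,0.92,0],0.083],[[0,0,0],[-0.12,0.92,0],0.083],[[0,0,0],[-0.12,0.92,0],0.083],[[0,0,0],[0,0,0],0.083],[[0,0,0],[0,0,0],0.083],[[0,0,0],[0,0,0],0.083],[[0,0,0],[0.06,-0.46,0],0.083],[[0,0,0],[0.12,-0.92,0],0.083],[[0,0,0],[0.12,-0.92,0],0.083]]' >/dev/null
python3 -m pendant '[[[0,0,0],[0.12,-0.92,0],0.083],[[0,0,0],[0.06,-0.46,0],0.083],[[0,0,0],[0,0,0],0.083],[[0,0,0],[0,0,0],0.083],[[0,0,0],[0,0,0],0.083],[[0,0,0],[0,0,0],0.083],[[0,0,0],[0,0,0],0.083],[[0,0,0],[0,0,0],0.083],[[0,0,0],[0,0,0],0.083],[[0,0,0],[0,0,0],0.083]]'; python3 -c "$R"
python3 -m pendant '[[[0,0,0],[0.12,-0.92,0],0.083],[[0,0,0],[0.12,-0.92,0],0.083],[[0,0,0],[0.12,-0.92,0],0.083],[[0,0,0],[0.12,-0.92,0],0.083],[[0,0,0],[0,0,0],0.083],[[0,0,0],[0,0,0],0.083],[[0,0,0],[0,0,0],0.083],[[0,0,0],[-0.06,0.46,0],0.083],[[0,0,0],[-0.12,0.92,0],0.083],[[0,0,0],[-0.12,0.92,0],0.083]]' >/dev/null
python3 -m pendant '[[[0,0,0],[-0.12,0.92,0],0.083],[[0,0,0],[-0.06,0.46,0],0.083],[[0,0,0],[0,0,0],0.083],[[0,0,0],[0,0,0],0.083],[[0,0,0],[0,0,0],0.083],[[0,0,0],[0,0,0],0.083],[[0,0,0],[0,0,0],0.083],[[0,0,0],[0,0,0],0.083],[[0,0,0],[0,0,0],0.083],[[0,0,0],[0,0,0],0.083]]'; python3 -c "$R"
```

```text
time: 11.82
tool_pos: [443.9, 105.5, 142.9]
tcp_rot: [3.141, -0.001, -3.011]
contact_force: [0.3, -0.0, -4.1]
grip_width: 49.7
finger_force: 17.9
[-0.00138319  0.07272914  0.05154631] [ 0.28390277 -0.01281342 -4.08125355] [ 3.14147011e+00 -7.56194082e-04 -3.01141638e+00] 17.906722202897072 [ 0.07  0.34  1.85  0.    0.96 -1.64]
time: 13.48
tool_pos: [443.7, 105.5, 143.4]
tcp_rot: [3.142, 0.0, -3.011]
contact_force: [-0.1, 0.3, -4.4]
grip_width: 50.1
finger_force: 17.9
[ 0.13293817 -0.01445183 -0.02088376] [-0.14247852  0.34019518 -4.36171083] [ 3.14157245e+00  4.48735204e-04 -3.01140022e+00] 17.89709284901619 [ 0.07  0.33  1.85  0.    0.96 -1.64]
```

Noise is about 0.04, so the second pair (0.073 → −0.014) isn't conclusive. I'll average many readings at each level state.

```bash
cat > avg.py <<'E'
from plant import bot
import numpy as np
m=[];t=[]
for i in range(16):
    bot.capture("top");o=bot.get_obs();m.append(o["moment"]);t.append(o["tau"][4])
m=np.array(m);print("M",m.mean(0).round(4),"sem",(m.std(0)/4).round(4),"tau5",np.mean(t),np.std(t)/4,o["time"],o["finger_force"])
E
python3 avg.py
python3 -m pendant '[[[0,0,0],[-0.12,0.92,0],0.083],[[0,0,0],[-0.12,0.92,0],0.083],[[0,0,0],[-0.12,0.92,0],0.083],[[0,0,0],[-0.12,0.92,0],0.083],[[0,0,0],[0,0,0],0.083],[[0,0,0],[0,0,0],0.083],[[0,0,0],[0,0,0],0.083],[[0,0,0],[0.06,-0.46,0],0.083],[[0,0,0],[0.12,-0.92,0],0.083],[[0,0,0],[0.12,-0.92,0],0.083]]' >/dev/null
python3 -m pendant '[[[0,0,0],[0.12,-0.92,0],0.083],[[0,0,0],[0.06,-0.46,0],0.083],[[0,0,0],[0,0,0],0.083],[[0,0,0],[0,0,0],0.083],[[0,0,0],[0,0,0],0.083],[[0,0,0],[0,0,0],0.083],[[0,0,0],[0,0,0],0.083],[[0,0,0],[0,0,0],0.083],[[0,0,0],[0,0,0],0.083],[[0,0,0],[0,0,0],0.083]]' >/dev/null
python3 avg.py
python3 -m pendant '[[[0,0,0],[0.12,-0.92,0],0.083],[[0,0,0],[0.12,-0.92,0],0.083],[[0,0,0],[0.12,-0.92,0],0.083],[[0,0,0],[0.12,-0.92,0],0.083],[[0,0,0],[0,0,0],0.083],[[0,0,0],[0,0,0],0.083],[[0,0,0],[0,0,0],0.083],[[0,0,0],[-0.06,0.46,0],0.083],[[0,0,0],[-0.12,0.92,0],0.083],[[0,0,0],[-0.12,0.92,0],0.083]]' >/dev/null
python3 -m pendant '[[[0,0,0],[-0.12,0.92,0],0.083],[[0,0,0],[-0.06,0.46,0],0.083],[[0,0,0],[0,0,0],0.083],[[0,0,0],[0,0,0],0.083],[[0,0,0],[0,0,0],0.083],[[0,0,0],[0,0,0],0.083],[[0,0,0],[0,0,0],0.083],[[0,0,0],[0,0,0],0.083],[[0,0,0],[0,0,0],0.083],[[0,0,0],[0,0,0],0.083]]'; python3 avg.py
```

```text
M [ 0.0493 -0.0429 -0.0024] sem [0.0061 0.0082 0.006 ] tau5 0.1373757966211997 0.00011153885775296962 14.2833 17.897336930036545
M [0.0262 0.0765 0.0071] sem [0.0074 0.0068 0.006 ] tau5 0.02890609517635312 0.000307612704585523 16.75 17.888387069106102
time: 18.42
tool_pos: [443.7, 105.5, 143.4]
tcp_rot: [3.142, 0.0, -3.011]
contact_force: [-0.2, -0.4, -3.8]
grip_width: 49.9
finger_force: 17.9
M [ 0.0596 -0.0469  0.0026] sem [0.0078 0.0098 0.0077] tau5 0.13742751732934266 0.00010855779149264973 19.2167 17.879139706492424
```

Confirmed: the moment differs by 0.12 N·m and joint 5 torque goes from 0.137 to 0.029, both repeatable. The left case is the loose one. I'm presenting it 150 mm ahead of the tray centre on the tray's axis, at about (604,31) with TCP z ≈ 190.

```bash
python3 -m pendant '[[[0.1,-0.05,0.1],[0,0,0],0.083],[[0.2,-0.1,0.15],[0,0,0],0.083],[[0.3,-0.14,0.15],[0,0,0],0.083],[[0.3,-0.14,0.15],[0,0,0],0.083],[[0.3,-0.14,0.15],[0,0,0],0.083],[[0.3,-0.14,0.15],[0,0,0],0.083],[[0.3,-0.14,0.15],[0,0,0],0.083],[[0.3,-0.14,0.15],[0,0,0],0.083],[[0.3,-0.14,0.1],[0,0,0],0.083],[[0.3,-0.14,0.1],[0,0,0],0.083]]'; python3 -m pendant '[[[0.3,-0.14,0.1],[0,0,0],0.083],[[0.3,-0.14,0.1],[0,0,0],0.083],[[0.3,-0.14,0],[0,0,0],0.083],[[0.3,-0.14,0],[0,0,0],0.083],[[0.3,-0.14,0],[0,0,0],0.083],[[0.3,-0.14,0],[0,0,0],0.083],[[0.3,-0.14,0],[0,0,0],0.083],[[0.2,-0.1,0],[0,0,0],0.083],[[0.2,-0.1,0],[0,0,0],0.083],[[0.1,-0.05,0],[0,0,0],0.083]]'; python3 -m pendant '[[[0.1,-0.02,0],[0,0,0],0.083],[[0.1,-0.02,0],[0,0,0],0.083],[[0.05,0,0],[0,0,0],0.083],[[0,0,0],[0,0,0],0.083],[[0,0,0],[0,0,0],0.083],[[0,0,0],[0,0,0],0.083],[[0,0,0],[0,0,0],0.083],[[0,0,0],[0,0,0],0.083],[[0,0,0],[0,0,0],0.083],[[0,0,0],[0,0,0],0.083]]'
python3 - <<'E'
from h import *
import cv2
a=bot.capture("scene")[100:400,180:580]
cv2.imwrite("pics/c3.png",cv2.resize(a,None,fx=2,fy=2,interpolation=cv2.INTER_CUBIC))
E
```

```text
time: 20.05
tool_pos: [525.9, 66.8, 184.4]
tcp_rot: [-3.141, 0.001, -3.012]
contact_force: [-0.2, -2.0, -3.4]
grip_width: 49.6
finger_force: 17.9
time: 20.88
tool_pos: [603.5, 30.0, 189.5]
tcp_rot: [3.142, -0.0, -3.012]
contact_force: [0.2, 0.1, -4.0]
grip_width: 50.0
finger_force: 17.9
time: 21.72
tool_pos: [610.3, 29.4, 189.8]
tcp_rot: [3.142, 0.0, -3.011]
contact_force: [0.9, -0.3, -4.1]
grip_width: 50.2
finger_force: 17.9
```

View pics/c3.png

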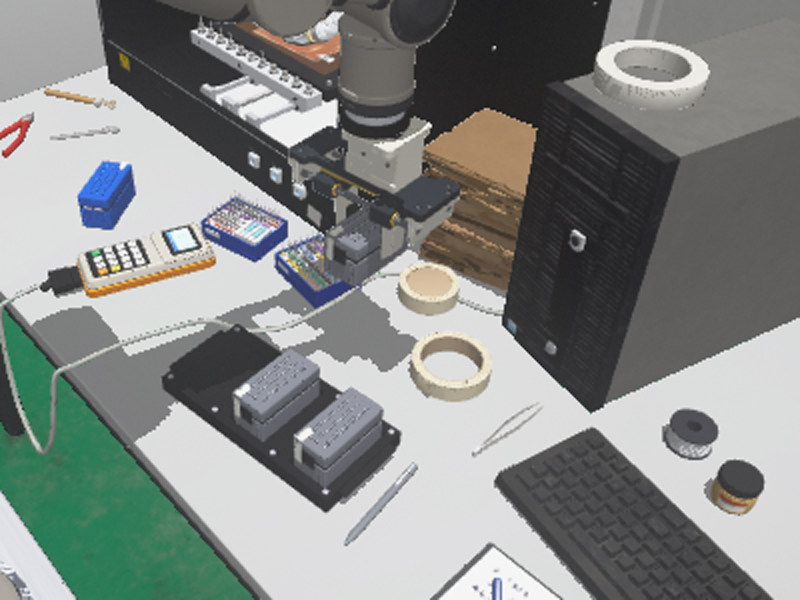

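The picture shows the case held at crop (365,240), the left pocket empty, and the other two cases and the bystanders unmoved. I'll check that it's level by overlaying the expected case outline.

Run:
```python
from h import *
import cv2
a=cv2.resize(bot.capture("scene")[180:260,320:420],None,fx=8,fy=8,interpolation=cv2.INTER_CUBIC)[:600]
p=bot.camera_params("scene");f=240/np.tan(np.radians(p["fovy"]/2));T=np.array(p["camera_from_world"])
c,s=np.cos(.13),np.sin(.13)
def q(x,y,z):
    X=T[:3,:3]@np.array([610.3+c*x-s*y,29.4+s*x+c*y,z])+T[:3,3]
    return int((f*X[0]/X[2]+p["cx"]-320+.5)*8),int((f*X[1]/X[2]+p["cy"]-180+.5)*8)
for z in(150,208):
    cv2.polylines(a,[np.array([q(-50,-25,z),q(50,-25,z),q(50,25,z),q(-50,25,z)])],True,(0,255,0),1)
cv2.imwrite("pics/c4.png",a)
```

```text
(no output)
```

View pics/c4.png

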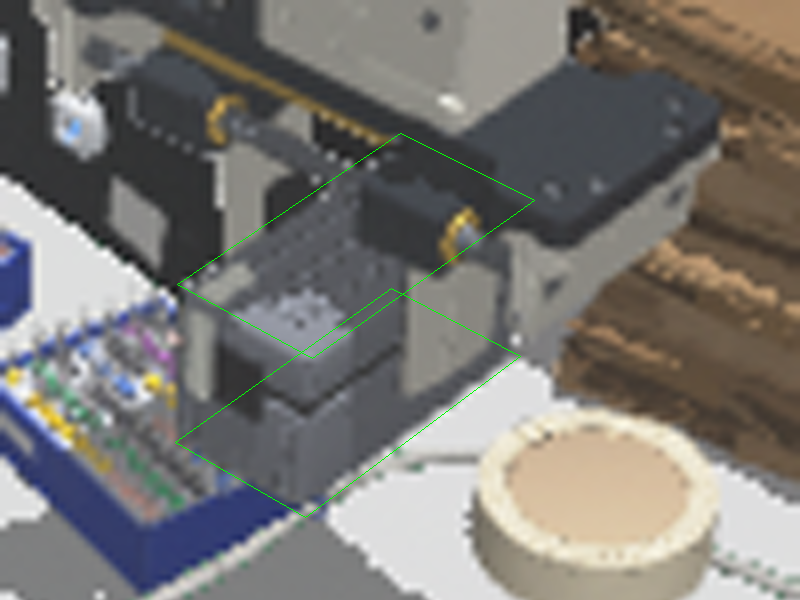

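The outline matches the case, which is level with its underside at about 150 mm. I'm handing in.

```bash
python3 -c "
from plant import bot
print(bot.close_job())"
```

```text
the job is handed in; nothing more can be done
None
```

The left-pocket case is the one that rattles: its moment shifted by about 0.12 N m on repeated rocking. I handed in while holding it level beyond the far side of the tray, in line with the middle pocket, underside about 150 mm up, gripped at 18 N (peak reading 24 N); the other two cases were not lifted, since the first one tried was the loose one.

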